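# Set the heel carriage of the binding jig under the punch and clamp it

## Task

On the ski-binding jig, unscrew the wing knob until the carriage with the red heel piece is free, and slide the carriage until its yellow mark line sits under the tip of the green punch stand. Then screw the knob tight again so the carriage is locked there, and let go. Do not knock the punch stand and leave the gauge, the hammer and the blue spacers alone.

Things in the scene. Friction and masses are not known exactly. Their poses are not given: they have to be found in the camera images.
- clamp (a joint): Turn of the black wing knob (one end orange) in rad: 0 = fully tight (carriage locked), grows as it is unscrewed COUNTER-CLOCKWISE seen from above, 2.6 = end stop, fully open; the shoe lets go of the rail at about 1.8. Friction about 0.15 N m; it stays where left. Too far for one grasp: let go and take the wing again at another angle.
- carriage (a joint): Travel of the aluminium carriage along the rail in m, 0 to 0.24; grows along +y of the jig (to the robot's left). Needs about 3 N when free; locked it holds about 50 N.
- knob_grip (a point): Point on the knob's vertical axis at the height to grip, in the middle of the wing. The wing is a bar 72 mm long along this frame's x, 14 mm thick along y, from 17 mm below to 15 mm above this point; x points to the orange end. Below it is a steel hub of radius 17 mm. The frame turns with the knob.
- heel_grip (a point): Grip point in the middle of the red heel tower on the carriage: a block 45 mm wide along x (across the rail), 60 mm long along y (the rail), its top 24 mm above and its foot 21 mm below this point (a small black cap rises 7 mm more). Grip it across x to slide the carriage. It lies 100 mm along +y from the knob's axis.
- mark (a point): Red-centred yellow dot, 14 mm across, on the yellow cross line on the black heel plate of the carriage (plate top, about 54 mm above the bench), 110 mm along +y from heel_grip. Axes as the jig: y along the rail.
- tip (a point): Point of the steel punch, 62 mm above the bench (8 mm above the mark's plane). Fixed in an episode. Axes as the jig: y along the rail. The mark must come under it by sliding along y only; it always passes through x = 0 of this frame.
- jig: Grey steel base plate 120 x 560 x 18 mm with a steel rail on it, fixed to the bench. Origin on the bench surface; y along the rail, x across it, away from the robot. The base spans y from -300 to +260 mm.
- post: Green punch stand, fixed, behind the rail at the left half of the jig: foot 60 x 80 mm, steel column 26 mm thick, arm 30 mm wide reaching over the rail towards the robot at 174 to 206 mm height, chuck 28 mm thick from 106 mm height up. Origin on the bench under the column; the tip lies at x = -105 mm.
- gauge: Chrome sole-length gauge lying on the bench, 200 mm long, 70 mm wide, 22 mm high (bystander). Origin under its middle.
- hammer: Black rubber-tipped hammer, 200 mm long, lying on the bench (bystander).
- spacer_a: Blue anodised spacer block 30 x 75 x 20 mm on the bench in front of the jig (bystander).
- spacer_b: Second blue spacer, the same size (bystander).

How it is judged:
By the outcome, as a careful person would: the job done as asked, in the order asked, and still so for the second after the job is handed in, with the robot touching nothing.
It also fails if it takes over 72 s, if anything falls off the work surface, if the arm or the gripper's body presses on something with over 40 N, if the wrist force passes 120 N, or if a joint passes its speed limit or range.

## Robot

A 6-joint arm with a two-finger parallel gripper is mounted at the origin on the work surface. World frame = base frame: x ahead of the robot, y to its left, z up, the work surface at z = 0. Lengths are in mm, angles in rad, forces in N, time in s.
With the tool pointing down it reaches from about 350 to 775 mm from the base axis. Payload 7.3 kg.
Tool frame: the origin (TCP) lies midway between the tips of the shut fingers; the grasp point (between the pads) lies 19 mm behind it; z points along the fingers, y is the direction in which the jaws open and shut (so a half turn about z gives the same grasp; the last joint's range is limited). The gripper opens to 92 mm and grips with 3 to 60 N. Pads are 19 mm wide; open, the fingers measure 130 mm over their backs; the gripper's body (75 mm by 190 mm) begins 47 mm behind the grasp point.
Start: joints at [1.116, 0.342, 1.524, -0, 1.275, -0.146], TCP at [159.541, 500.192, 226.741] pointing down, gripper open.
Joint ranges: [-2.53, 2.53], [-0.77, 2.02], [0.04, 2.7], [-1, 4.14], [0.28, 2.66], [-3.11, 3.11]. Speed limits (rad/s): [2.57, 2.57, 3.14, 3.14, 3.14, 3.14].

## Interface

Orientations are given as [roll, pitch, yaw] about the fixed x, y, z axes, in that order (R = Rz(yaw) Ry(pitch) Rx(roll)).
In Python, from plant import sensors, imaging, ticket gives the robot as it stands. The module is installed in compiled form; this text tells all that it offers.
- The arm moves only by the tool arm_command, never from a script. Its argument "increments" is one flat list of numbers, 5 for each row, row after row: the closure, from 0 (fully open) to 1 (shut), then the shift along the tool's x, y, z in mm, then the turn about the tool's z in degrees. In form: [hand, dx, dy, dz, spin, hand, dx, dy, dz, spin, ...]. A call has 1 to 20 rows; each row is the pose to reach, as a shift and turn from the pose commanded when the call began, along the tool's axes at that moment; what a row does not reach only later rows make up. A row lasts 1/8 s, in which the tool goes at most 62.5 mm and 10.7 degrees, less where a joint would pass 70% of its speed; a pose out of reach is approached as far as the arm can. A call with a gripper value outside its range is refused whole. The fingers move at their own pace and stop on an object; the grip force is fixed at half the most. Time passes only in rows, so rows that repeat a pose let the fingers close. It gives the time, the measured TCP pose, the force and the opening at its end, in the units of the state.
- sensors.get_obs(): the state, without advancing time (a new reading comes with each control period).
- imaging.capture(name): name is "side" or "top" or "wrist"; returns the picture (400x640x3 uint8, blue, green, red); there is no depth.
- imaging.calibration(name): a dict with "fx", "fy", "cx", "cy" (pixels), "world_to_cam" (4x4, takes a point from world to camera coordinates); the wrist camera has in their place "hand_eye" (4x4, takes a point from camera to tool coordinates, whose origin is the TCP and whose axes are the flange's). Camera axes: x right, y down, z forward; pixel columns grow to the right and rows downward; lengths in mm; the calibration is good to about 2 mm. A picture is of the moment at which its call begins: read the wrist's pose just before it. calibration takes no time and is no camera call.
- ticket.close_job(): hands the job in, once; it reports no verdict.
The state is a dict: "time": time; "joint_positions": joint angles; "dq": joint speeds; "tau": joint torques, N m; "tool_pos": TCP position; "tcp_rot": TCP orientation; "contact_force": force on the tool from outside, world axes, zero at the start; "moment": the same for the moment, N m; "grip_width": finger opening in mm.
Only numpy, scipy, OpenCV 4.12 (cv2) and the standard library are available. Lean on these libraries where they do the work, as an engineer would, in place of code of your own. Each camera call takes 0.05 s, during which the arm holds its last target. There are 200 camera calls.

## Working session

There is one attempt and no reset: what is moved stays moved. The work goes in short steps, Python scripts to look and compute and a tool call to move; the robot and the scene stay as the last step left them, time stands still between calls to the robot, and variables do not carry over. Pictures are saved under pics/ and viewed, about 8 in all and at most 12, crops included, and the job is handed in when it is done.

Besides the shell and the picture viewer there is one more tool, called after "Request:" as name(argument=value, ...) on one line, values as JSON. arm_command: Moves the arm, as the interface text tells. Its arguments: {"type":"object","properties":{"increments":{"type":"array","items":{"type":"number"}}},"required":["increments"]}

```bash
mkdir -p pics; cat > h.py <<'E'
import numpy as np, cv2
from plant import sensors, imaging, ticket
from scipy.spatial.transform import Rotation as R
def cam(name):
    c=imaging.calibration(name); K=np.array([[c['fx'],0,c['cx']],[0,c['fy'],c['cy']],[0,0,1]])
    if name=='wrist':
        o=sensors.get_obs(); T=np.eye(4); T[:3,:3]=R.from_euler('xyz',o['tcp_rot']).as_matrix(); T[:3,3]=o['tool_pos']
        return K,T@np.array(c['hand_eye'])
    return K,np.linalg.inv(np.array(c['world_to_cam']))
def ray(K,T,uv,z):
    d=T[:3,:3]@np.linalg.solve(K,[uv[0],uv[1],1]); o=T[:3,3]
    return o+d*(z-o[2])/d[2]
def proj(K,T,p):
    q=K@(np.linalg.inv(T)@np.append(p,1))[:3]; return q[:2]/q[2]
E
python3 - <<'E'
from h import *
print(sensors.get_obs())
for n in ['top','side']:
    cv2.imwrite(f'pics/{n}0.png',imaging.capture(n)); K,T=cam(n); print(n,K[0,0],T.round(2).tolist())
E
```

```text
{'time': 0.0, 'joint_positions': array([ 1.11599564e+00,  3.42756608e-01,  1.52505520e+00,  2.08302121e-05,
        1.27541189e+00, -1.45974773e-01]), 'dq': array([-0.0006819 , -0.00150722,  0.00058931,  0.00071322, -0.00016743,
       -0.0004909 ]), 'tau': array([ 6.04382421e-04, -4.31247711e+01, -2.44216883e+01,  7.17212283e-02,
        5.60665573e-02, -1.83836064e-04]), 'tool_pos': array([159.33843199, 499.78638499, 226.0140669 ]), 'tcp_rot': array([-3.13998186e+00, -2.56951944e-04,  2.83276046e+00]), 'contact_force': array([ 0.05345542, -0.20371125,  0.18857378]), 'moment': array([-0.03151845, -0.06885952,  0.01647573]), 'grip_width': 91.8881637429946}
top 464.2541205649486 [[0.02, -0.99, 0.13, 292.61], [-1.0, -0.02, -0.0, 0.54], [0.01, -0.13, -0.99, 1773.89], [0.0, 0.0, 0.0, 1.0]]
side 381.90345259147443 [[0.83, -0.39, 0.39, 101.3], [-0.55, -0.57, 0.61, -662.49], [-0.02, -0.72, -0.69, 815.05], [0.0, 0.0, 0.0, 1.0]]
```

View pics/top0.png

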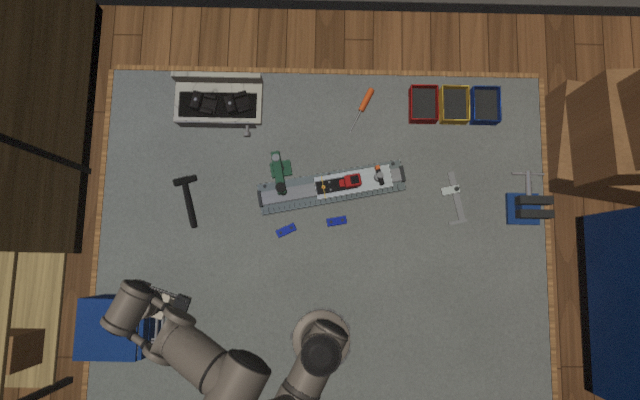

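View pics/side0.png

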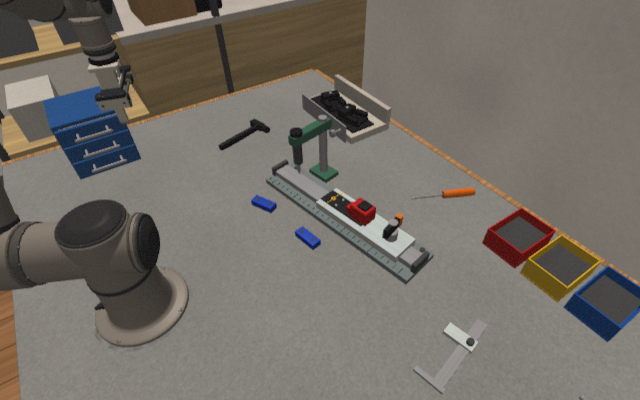

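The top view shows the jig from about (260,200) to (403,172), with the knob near (379,175) and its orange end up at (378,167). The red heel is at (350,181), the mark near (322,187), and the green stand at (280,175). Next I'll localise these.

```bash
python3 - <<'E'
from h import *
t=cv2.imread('pics/top0.png'); s=cv2.imread('pics/side0.png')
a=cv2.resize(t[150:220,245:415],None,fx=4,fy=4,interpolation=cv2.INTER_CUBIC)
b=cv2.resize(s[120:280,255:440],None,fx=2,fy=2,interpolation=cv2.INTER_CUBIC)
c=np.zeros((600,680,3),np.uint8); c[:280]=a; c[280:600,:370]=b; cv2.imwrite('pics/crop0.png',c)
def blobs(im,box,lo,hi):
    x0,y0,x1,y1=box; h=cv2.cvtColor(im[y0:y1,x0:x1],cv2.COLOR_BGR2HSV); m=cv2.inRange(h,lo,hi)
    n,_,st,ce=cv2.connectedComponentsWithStats(m)
    return [(ce[i]+[x0,y0]).round(1).tolist()+[int(st[i,4])] for i in range(1,n) if st[i,4]>2]
for n,im,box in(('top',t,(245,150,415,220)),('side',s,(255,120,440,280))):
    K,T=cam(n)
    for col,lo,hi,z in(('red',(0,170,80),(5,255,255),95),('orange',(6,150,120),(16,255,255),120),('yellow',(17,120,100),(32,255,255),54),('green',(60,80,30),(90,255,255),190)):
        for q in blobs(im,box,lo,hi): print(n,col,q,ray(K,T,q[:2],z).round(0))
E
```

```text
top red [348.0, 179.0, 3] [587. -90.  95.]
top red [343.3, 182.7, 13] [573. -73.  95.]
top orange [377.1, 167.3, 11] [ 628. -193.  120.]
top yellow [323.0, 187.0, 14] [562.   1.  54.]
top green [276.7, 170.9, 131] [594. 163. 190.]
top green [286.8, 168.0, 77] [605. 128. 190.]
side red [360.4, 211.6, 343] [ 568. -116.   95.]
side orange [333.0, 198.0, 3] [522. -54. 120.]
side orange [399.1, 215.9, 27] [ 622. -202.  120.]
side yellow [332.7, 198.1, 33] [561.   4.  54.]
side green [309.7, 131.8, 377] [584. 157. 190.]
side green [323.8, 172.7, 223] [514. -23. 190.]
```

View pics/crop0.png

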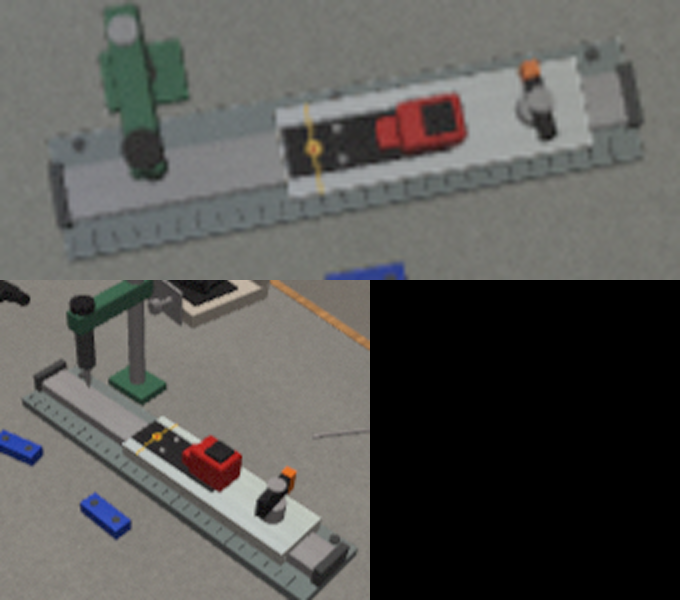

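```bash
cat >> h.py <<'E'
def tri(rs):
    A=np.zeros((3,3));b=np.zeros(3)
    for K,T,uv in rs:
        d=T[:3,:3]@np.linalg.solve(K,[uv[0],uv[1],1]); d/=np.linalg.norm(d); P=np.eye(3)-np.outer(d,d); A+=P; b+=P@T[:3,3]
    return np.linalg.solve(A,b)
def totool(dw,yaw):  # world shift -> tool axes (tool down)
    return R.from_euler('xyz',[np.pi,0,yaw]).inv().apply(dw)
E
python3 - <<'E'
from h import *
t,s=cam('top'),cam('side')
print('orange',tri([(*t,(377.1,167.3)),(*s,(399.1,215.9))]).round(1))
print('mark',tri([(*t,(323,187)),(*s,(332.9,198.1))]).round(1))
print('tip side z62',ray(*s,(299,170),62))
c=imaging.calibration('wrist');print(c['fx'],np.round(c['hand_eye'],3))
o=sensors.get_obs(); print(totool(np.array([560,-205,300])-o['tool_pos'],o['tcp_rot'][2]).round(1))
E
```

```text
orange [ 630.5 -194.8  109. ]
mark [561.1   1.7  56.5]
tip side z62 [542.54626752 162.84005655  62.        ]
322.069148980272 [[-2.00000e-03 -9.60000e-01 -2.78000e-01  7.39850e+01]
 [ 1.00000e+00 -1.00000e-03 -1.00000e-03  1.10200e+00]
 [ 1.00000e-03 -2.78000e-01  9.60000e-01 -1.58679e+02]
 [ 0.00000e+00  0.00000e+00  0.00000e+00  1.00000e+00]]
[-595.9 -549.8  -73.9]
```

Request:
arm_command(increments=[0,-631,-538,-34,146,0,-631,-538,-34,146,0,-631,-538,-34,146,0,-631,-538,-34,146,0,-631,-538,-34,146,0,-631,-538,-34,146,0,-631,-538,-34,146,0,-631,-538,-34,146,0,-631,-538,-34,146,0,-631,-538,-34,146,0,-631,-538,-34,146,0,-631,-538,-34,146,0,-631,-538,-34,146,0,-631,-538,-34,146,0,-631,-538,-34,146,0,-631,-538,-34,146,0,-631,-538,-34,146,0,-631,-538,-34,146])

```text
time: 2.35
tool_pos: [597.1, -203.3, 261.2]
tcp_rot: [3.141, -0.0, 0.286]
contact_force: [-0.7, -0.2, 0.6]
grip_width: 91.6
```

```bash
python3 - <<'E'
from h import *
o=sensors.get_obs();print(o['time'],o['tool_pos'],o['tcp_rot'],o['joint_positions'])
np.savez('w1.npz',K=cam('wrist')[0],T=cam('wrist')[1]); cv2.imwrite('pics/w1.png',imaging.capture('wrist'))
E
```

```text
2.35 [ 597.05849985 -203.25159932  261.19969902] [ 3.14138839e+00 -4.60897343e-04  2.86314142e-01] [-4.49628939e-01  5.22102259e-01  1.14391248e+00  1.58723667e-04
  1.47509918e+00  8.34838164e-01]
```

View pics/w1.png

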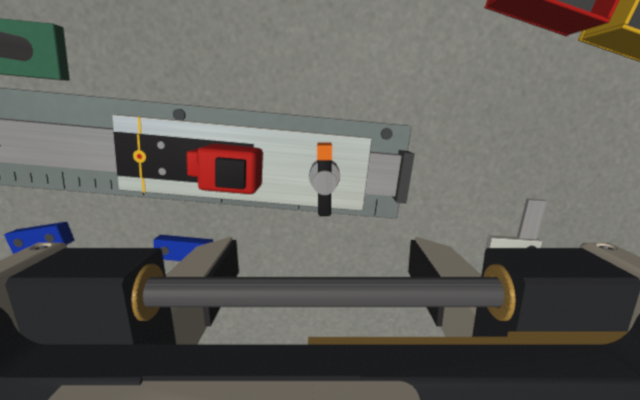

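The wrist view shows the wing vertical in the image, so it is aligned with tool x. Its orange end is at (324,150), centre at (324,178) and dark end at (324,213). The heel is at (230,170) and the mark at (139,156).

```bash
python3 - <<'E'
from h import *
im=cv2.imread('pics/w1.png');d=np.load('w1.npz');K,T=d['K'],d['T'];h=cv2.cvtColor(im,cv2.COLOR_BGR2HSV)
def big(m,box):
    x0,y0,x1,y1=box;n,_,st,ce=cv2.connectedComponentsWithStats(m[y0:y1,x0:x1]);i=1+np.argmax(st[1:,4]);return ce[i]+[x0,y0],st[i]+[x0,y0,0,0,0]
o,so=big(cv2.inRange(h,(6,150,100),(18,255,255)),(290,120,360,230));b,sb=big(cv2.inRange(h,(0,0,0),(180,255,50)),(290,185,360,230))
y,sy=big(cv2.inRange(h,(18,120,100),(35,255,255)),(120,100,170,200));r,sr=big(cv2.inRange(h,(0,150,60),(5,255,255)),(180,130,280,210))
dk=cv2.inRange(h,(0,0,0),(180,255,50))
print('orange',o,so,'black',b,sb,'yel',y,sy,'red',r,sr)
t,s=cam('top'),cam('side')
print('orange tri',tri([(K,T,o),(*s,(399.1,215.9))]).round(1),tri([(K,T,o),(*t,(377.1,167.3))]).round(1))
for z in(100,110,115): 
    e1=ray(K,T,(o[0],so[1]),z);e2=ray(K,T,(b[0],sb[1]+sb[3]),z);print(z,'ends',e1.round(1),e2.round(1),np.linalg.norm(e1-e2),((e1+e2)/2).round(1),np.arctan2(*(e1-e2)[1::-1]))
# mark dot, line ends
print('mark',ray(K,T,(139.5,156),54).round(1),'lineends',ray(K,T,(139.5,118),54).round(1),ray(K,T,(143,191),54).round(1))
# carriage/base edges at z
a1,a2=ray(K,T,(114,114),54),ray(K,T,(371,138),54);b1,b2=ray(K,T,(118,190),54),ray(K,T,(365,210),54);print('jig yaw',[np.degrees(np.arctan2(*(p-q)[[1,0]]))-90 for p,q in((a1,a2),(b1,b2))])
print('red grip top z99',ray(K,T,r[:2],97).round(1))
E
```

```text
orange [324.31174089 151.55465587] [317 143  15  18 247] black [324.08583691 205.41630901] [318 195  13  21 233] yel [139.48780488 155.1533101 ] [133 117  13  76 287] red [223.3665496  165.59569798] [ 186  144   76   50 2278]
orange tri [ 633.2 -193.2  105.9] [ 632.5 -194.8   99.6]
100 ends [ 640.8 -191.5  100. ] [ 568.4 -212.5  100. ] 75.42589700750182 [ 604.6 -202.   100. ] 0.2825797059392709
110 ends [ 641.8 -191.1  110. ] [ 571.6 -211.5  110. ] 73.06818827633576 [ 606.7 -201.3  110. ] 0.2825797059392711
115 ends [ 642.2 -191.   115. ] [ 573.2 -211.   115. ] 71.88933391075285 [ 607.7 -201.   115. ] 0.28257970593927073
mark [563.8   4.2  54. ] lineends [605.6   9.5  54. ] [523.9  -5.   54. ]
jig yaw [np.float64(11.079380419179628), np.float64(11.463261021262511)]
red grip top z99 [ 590.3 -100.1   97. ]
```

```bash
python3 - <<'E'
import cv2
im=cv2.imread('pics/w1.png');cv2.imwrite('pics/w1c.png',cv2.resize(im[130:225,280:400],None,fx=5,fy=5,interpolation=cv2.INTER_CUBIC))
E
```

```text
(no output)
```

View pics/w1c.png

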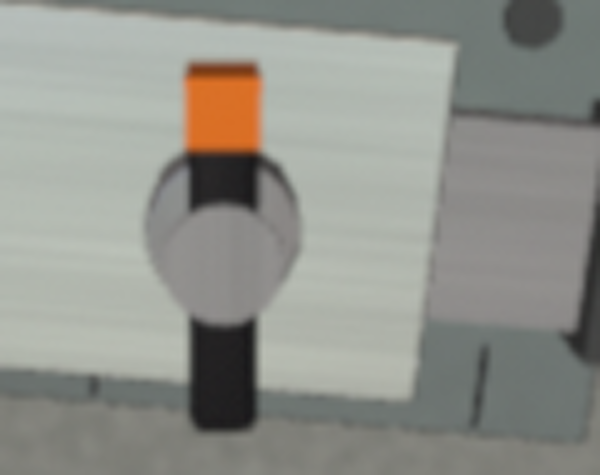

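The grey cap (about 24 mm across) sits on top of the bar near (324,183), with the hub below. The bar top is at about z 106, so grip height is about 91. I'll go down half closed, with the tips kept above the hub, and then close.

Request:
arm_command(increments=[0.5,8,1,50,0,0.5,8,1,100,0,0.5,8,1,130,0,0.5,8,1,150,0,0.5,8,1,165,0,0.5,8,1,175,0,0.5,8,1,183,0,0.5,8,1,183,0,1,8,1,183,0,1,8,1,183,0,1,8,1,183,0,1,8,1,183,0,1,8,1,183,0,1,8,1,183,0])

```text
time: 4.15
tool_pos: [605.2, -202.1, 78.3]
tcp_rot: [-3.141, -0.0, 0.285]
contact_force: [-1.0, 4.0, 5.7]
grip_width: 13.6
```

```bash
python3 - <<'E'
from h import *
o=sensors.get_obs();print(o['time'],o['moment'],o['contact_force'],o['grip_width'])
cv2.imwrite('pics/w2.png',imaging.capture('wrist')[60:360])
E
```

```text
4.15 [0.48157657 0.37473116 0.13842452] [-0.99801362  4.03249692  5.73669864] 13.638046852014153
```

View pics/w2.png

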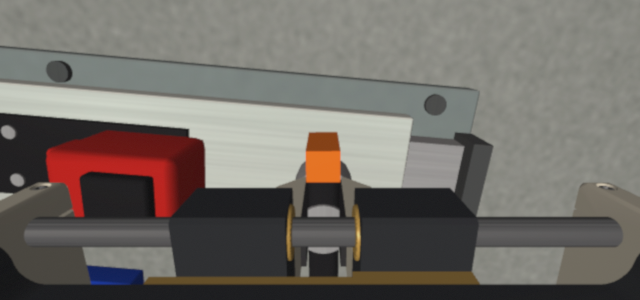

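Gripped on the wing (width 13.6). Unscrewing CCW, which is negative spin.

Request:
arm_command(increments=[1,0,0,0,-8,1,0,0,0,-16,1,0,0,0,-24,1,0,0,0,-32,1,0,0,0,-40,1,0,0,0,-40])

```text
time: 4.95
tool_pos: [604.5, -201.1, 78.3]
tcp_rot: [-3.139, -0.001, 0.985]
contact_force: [-3.7, 7.0, 7.2]
grip_width: 13.8
```

```bash
python3 - <<'E'
from h import *
o=sensors.get_obs();print(o['time'],o['moment'],o['contact_force'],o['grip_width'],o['joint_positions'])
E
```

```text
4.95 [0.97358453 0.67252976 0.18674426] [-3.74862985  7.01755801  7.24088661] 13.7674211063367 [-0.4421756   0.68353518  1.37511611  0.00174473  1.08527794  0.14285031]
```

Request:
arm_command(increments=[1,0,0,0,-9,1,0,0,0,-18,1,0,0,0,-27,1,0,0,0,-36,1,0,0,0,-45,1,0,0,0,-54,1,0,0,0,-63,1,0,0,0,-72,1,0,0,0,-81,1,0,0,0,-90,1,0,0,0,-92,1,0,0,0,-92])

```text
time: 6.45
tool_pos: [602.4, -203.4, 78.2]
tcp_rot: [-3.139, -0.005, 2.589]
contact_force: [-11.2, -0.0, 11.3]
grip_width: 13.7
```

```bash
python3 - <<'E'
from h import *
o=sensors.get_obs();print(o['time'],o['moment'],o['contact_force'],o['grip_width'],o['joint_positions'])
cv2.imwrite('pics/w3.png',imaging.capture('wrist')[60:360])
E
```

```text
6.45 [-0.14370257  1.73856609  0.0552553 ] [-11.21325844  -0.04590634  11.28441534] 13.668481624380039 [-0.44490611  0.68309289  1.37621461 -0.00269176  1.08715943 -1.46143162]
```

View pics/w3.png

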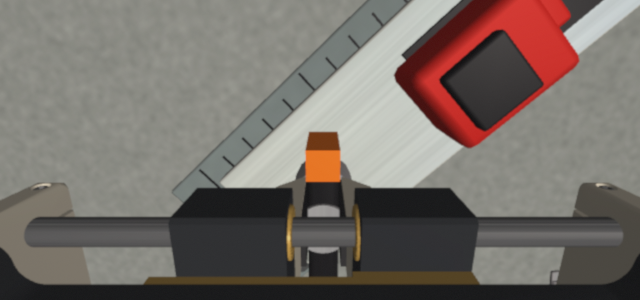

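The wing is turned about 132° (2.3 rad). Now I'll let go, rise, and hover near the mark with the camera on the robot side to see both the tip and the mark.

Request:
arm_command(increments=[0.5,0,0,0,0,0.5,0,0,0,0,0.5,0,0,0,0,0.5,0,0,-20,0,0.5,0,0,-60,0,0.5,0,0,-115,0,0.5,30,25,-170,-10,0.5,70,55,-182,-20,0.5,110,90,-182,-30,0.5,147,123,-182,-40,0.5,147,123,-182,-42,0.5,147,123,-182,-42,0.5,147,123,-182,-42])

```text
time: 8.12
tool_pos: [545.0, -22.2, 259.3]
tcp_rot: [-3.141, -0.001, -2.964]
contact_force: [0.9, -0.3, 0.8]
grip_width: 46.1
```

```bash
python3 - <<'E'
from h import *
o=sensors.get_obs();print(o['time'],o['tool_pos'],o['tcp_rot'],o['joint_positions'])
K,T=cam('wrist');np.savez('w4.npz',K=K,T=T); cv2.imwrite('pics/w4.png',imaging.capture('wrist'));cv2.imwrite('pics/s4.png',imaging.capture('side'));cv2.imwrite('pics/t4.png',imaging.capture('top'))
E
```

```text
8.125 [545.0327397  -22.18241731 259.26930503] [-3.14146999e+00 -5.19261999e-04 -2.96434068e+00] [-1.81023021e-01  3.57345993e-01  1.41010137e+00 -3.02770813e-04
  1.37458858e+00 -1.92901226e+00]
```

View pics/w4.png

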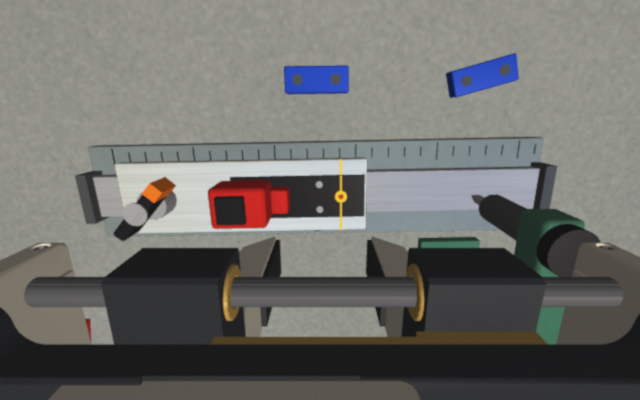

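The view shows the mark dot at (341,197), the punch tip at about (473,198), the heel at (243,204) and the loosened wing.

```bash
python3 - <<'E'
from h import *
d=np.load('w4.npz');K,T=d['K'],d['T'];im=cv2.imread('pics/w4.png');h=cv2.cvtColor(im,cv2.COLOR_BGR2HSV)
m=cv2.inRange(h,(18,120,100),(35,255,255));m[:150]=0;m[240:]=0;m[:,:320]=0;m[:,360:]=0
p=np.argwhere(m)[:,::-1];print('line px',p.min(0),p.max(0),p.mean(0))
g=cv2.cvtColor(im,cv2.COLOR_BGR2GRAY);print(g[190:206:1,466:486])
M=ray(K,T,(340.7,197),54);tp=ray(K,T,(473,197.5),62)
# rail direction: carriage long edges at z~54 via Canny+Hough-ish fits
L=[ray(K,T,q,z) for q,z in(((115,163),50),((365,158.5),50),((92,148),18),((541,138),18))]
for a,b in((0,1),(2,3)): v=L[b]-L[a];print('yaw',np.degrees(np.arctan2(-v[0],v[1])))
v=tp-M;print('mark',M,'tip',tp,'d',v,'yaw mark-tip',np.degrees(np.arctan2(-v[0],v[1])),np.hypot(*v[:2]))
print('tip side',ray(*cam('side'),(299,170),62))
E
```

```text
line px [334 159] [347 229] [340.42142857 196.18214286]
[[166 166 166 166 167 166 166 166 166 167 166 166 166 167 167 167 167 167
  167 167]
 [165 166 166 166 166 166 166 166 166 165 166 166 166 165 166 166 166 166
  166 166]
 [165 165 165 164 165 165 164 164 165 164 164 164 164 164 164 164 165 164
  165 164]
 [163 164 163 164 163 163 162 161 161 161 161 161 161 162 163 163 163 163
  163 163]
 [163 163 163 163 162 154 144 143 140 138 138 138 138 144 155 160 162 163
  163 163]
 [164 163 163 163 157 136 105 101  96  89  88  89  90 104 124 138 151 161
  163 161]
 [165 165 165 165 159 128  79  68  68  66  66  67  68  71  77  92 121 144
  148 138]
 [167 167 167 167 165 141  91  64  63  63  64  64  65  66  66  69  82 101
  104  81]
 [167 166 167 166 165 153 117  72  62  62  62  63  65  65  65  66  63  58
   52  42]
 [165 165 165 166 165 162 138  89  64  61  62  62  63  64  64  62  52  41
   36  35]
 [165 165 165 165 165 164 152 116  71  62  61  62  62  62  60  53  43  37
   35  36]
 [164 164 164 164 164 164 161 139  91  67  63  61  62  60  53  42  36  35
   36  35]
 [164 164 164 163 164 164 164 153 126  99  77  65  60  56  46  37  35  35
   35  34]
 [165 165 166 165 165 165 166 164 157 141 117  87  67  55  40  34  34  35
   35  35]
 [165 165 166 166 165 165 166 166 165 163 152 127  96  62  39  36  34  35
   35  34]
 [165 165 165 165 165 165 165 165 166 166 164 155 125  70  38  34  34  34
   34  34]]
yaw 11.100556701266683
yaw 11.325614620673518
mark [565.27446317   2.43171011  54.        ] tip [537.33997148 150.78900212  62.        ] d [-27.93449169 148.35729201   8.        ] yaw mark-tip 10.663486262535734 150.96430676748693
tip side [542.54626752 162.84005655  62.        ]
```

Request:
arm_command(increments=[0,-5,-20,0,10,0,-10,-40,0,20,0,-16,-60,0,30,0,-22,-80,0,40,0,-26,-88,0,50,0,-26,-88,0,60,0,-26,-88,0,70,0,-26,-88,0,80,0,-26,-88,0,90,0,-26,-88,20,100,0,-26,-88,40,110,0,-26,-88,60,120,0,-26,-88,60,130,0,-26,-88,60,140,0,-26,-88,60,150,0,-26,-88,60,160,0,-26,-88,60,170])

```text
time: 10.4
tool_pos: [586.0, -103.5, 199.4]
tcp_rot: [-3.141, 0.0, 0.347]
contact_force: [-0.6, 0.8, 0.4]
grip_width: 91.5
```

Request:
arm_command(increments=[0,0,0,0,10,0,0,0,0,20,0,0,0,0,30,0,0,0,0,40,0,0,0,0,50,0,0,0,0,60,0,0,0,0,70,0,0,0,0,80,0,0,0,0,90,0,0,0,0,99,0,0,0,0,99])

```text
time: 11.78
tool_pos: [586.0, -103.4, 199.5]
tcp_rot: [3.141, 0.0, -1.373]
contact_force: [-0.5, -0.4, 0.6]
grip_width: 91.7
```

```bash
python3 - <<'E'
from h import *
o=sensors.get_obs();print(o['time'],o['tool_pos'],o['tcp_rot'],o['joint_positions'])
K,T=cam('wrist');im=imaging.capture('wrist');cv2.imwrite('pics/w5.png',im)
h=cv2.cvtColor(im,cv2.COLOR_BGR2HSV);m=cv2.inRange(h,(0,150,40),(5,255,255))
n,l,st,ce=cv2.connectedComponentsWithStats(m);i=1+np.argmax(st[1:,4]);print(st[i],ce[i])
for r in (st[i,1]+20,st[i,1]+40):
    c=np.where(l[r]==i)[0];print(r,c.min(),c.max(),[ray(K,T,(x,r),99).round(1) for x in(c.min(),c.max())])
print(totool(np.array([586,-104.5,62])-o['tool_pos'],o['tcp_rot'][2]))
E
```

```text
11.775 [ 586.01178979 -103.44415582  199.48962334] [ 3.14138403e+00  1.70548092e-04 -1.37311176e+00] [-3.03492165e-01  4.91911020e-01  1.36433683e+00  5.14172274e-05
  1.28560971e+00  2.64040143e+00]
[ 300  160   52   84 2698] [325.57820608 201.65159377]
180 300 351 [array([ 609.9, -118.5,   99. ]), array([ 568.9, -126.7,   99. ])]
200 301 351 [array([ 606.1, -101.9,   99. ]), array([ 565.1, -110. ,   99. ])]
[  1.032965     0.21892747 137.48962334]
```

View pics/w5.png

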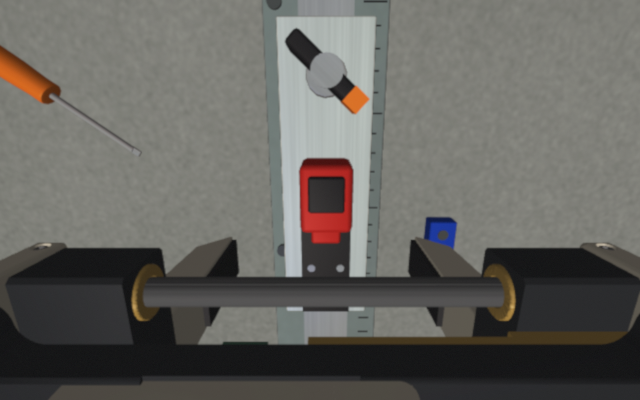

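The heel (cols 300–352) is centred between the fingers and aligned with them. Going down to grip.

Request:
arm_command(increments=[0,0,0,45,0,0,0,0,80,0,0,0,0,105,0,0,0,0,122,0,0,0,0,132,0,0,0,0,135,0,0,0,0,135,0,1,0,0,135,0,1,0,0,135,0,1,0,0,135,0,1,0,0,135,0,1,0,0,135,0])

```text
time: 13.32
tool_pos: [584.3, -103.1, 64.6]
tcp_rot: [3.137, 0.001, -1.373]
contact_force: [-14.6, -5.5, 8.9]
grip_width: 46.6
```

Request:
arm_command(increments=[1,-5,0,0,0,1,-15,0,0,0,1,-30,0,0,0,1,-45,0,0,0,1,-60,0,0,0,1,-75,0,0,0,1,-90,0,0,0,1,-105,0,0,0,1,-120,0,0,0,1,-132,0,0,0,1,-140,0,0,0,1,-145,0,0,0,1,-147,0,0,0,1,-147,0,0,0])

```text
time: 15.08
tool_pos: [554.7, 41.1, 64.5]
tcp_rot: [3.136, 0.001, -1.373]
contact_force: [-9.3, -2.5, 5.6]
grip_width: 44.8
```

```bash
python3 - <<'E'
from h import *
o=sensors.get_obs();print(o['time'],o['tool_pos'],o['tcp_rot'],o['joint_positions'],o['contact_force'],o['grip_width'])
s=imaging.capture('side');t=imaging.capture('top');cv2.imwrite('pics/s6.png',s);cv2.imwrite('pics/t6.png',t)
a=cv2.resize(s[110:260,240:400],None,fx=4,fy=4,interpolation=cv2.INTER_CUBIC)
cv2.imwrite('pics/s6c.png',a)
E
```

```text
15.075 [554.7465209   41.0837695   64.54425517] [ 3.13631130e+00  5.48848629e-04 -1.37271852e+00] [-6.33742647e-02  5.77530434e-01  1.63466749e+00 -1.03799546e-03
  9.34638728e-01  2.88075801e+00] [-9.25996351 -2.48666049  5.56039515] 44.841605636012396
```

View pics/s6c.png

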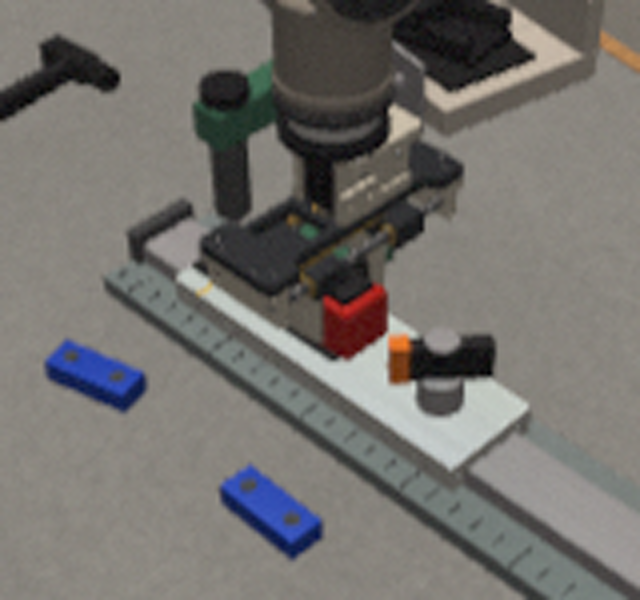

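The carriage slid with the heel (width 44.8, knob and heel moved together), and the post is clear. I'll open, rise and check the mark against the tip.

Request:
arm_command(increments=[0,0,0,0,0,0,0,0,0,0,0,0,0,0,0,0,0,0,-15,0,0,0,0,-50,0,0,0,0,-105,0,0,0,0,-160,0,0,0,0,-195,0,0,-24,0,-195,0,0,-24,0,-195,0,0,-24,0,-195,0])

```text
time: 16.55
tool_pos: [552.4, 64.5, 259.9]
tcp_rot: [3.142, -0.0, -1.373]
contact_force: [0.0, -0.1, 0.3]
grip_width: 92.1
```

```bash
python3 - <<'E'
from h import *
o=sensors.get_obs();print(o['time'],o['tool_pos'],o['tcp_rot'],o['joint_positions'])
K,T=cam('wrist');np.savez('w7.npz',K=K,T=T); im=imaging.capture('wrist');cv2.imwrite('pics/w7.png',im)
p=proj(K,T,[537.3,149.5,62]);print(p); x,y=p.astype(int)
cv2.imwrite('pics/w7c.png',cv2.resize(im[y-60:y+40,x-80:x+80],None,fx=5,fy=5,interpolation=cv2.INTER_CUBIC))
E
```

```text
16.55 [552.38375785  64.4653439  259.88796357] [ 3.14152949e+00 -2.83992857e-04 -1.37313382e+00] [-2.14667421e-02  3.76944346e-01  1.37901652e+00 -2.95992147e-04
  1.38563172e+00  2.92251791e+00]
[322.92192551 249.43633176]
```

View pics/w7c.png

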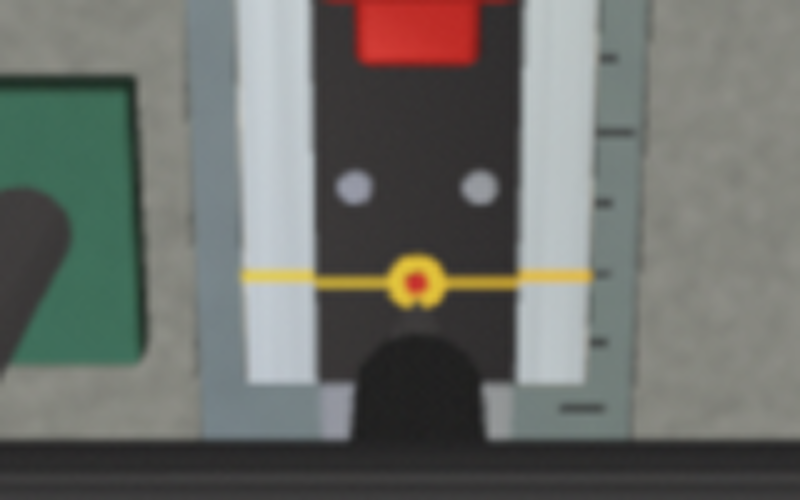

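The dot centre is at crop (417,282), pixel (325.4,245.4). The dark punch nib ends at about crop (417,302), just overlapping the ring.

```bash
python3 - <<'E'
from h import *
d=np.load('w7.npz');K,T=d['K'],d['T'];im=cv2.imread('pics/w7.png')
print(im[243:258,325].tolist())
u=np.array([-.194,.981,0])
M=ray(K,T,(325.4,245.4),54)
for r in(248.8,249.4,250,250.6): t=ray(K,T,(325.4,r),62);print(r,M.round(1),t.round(1),((t-M)@u).round(2),'lateral',((t-M)@[.981,.194,0]).round(2))
E
```

```text
[[49, 130, 199], [45, 68, 196], [46, 52, 197], [46, 64, 198], [50, 116, 207], [56, 149, 200], [57, 125, 148], [58, 77, 85], [59, 60, 63], [59, 59, 62], [60, 60, 62], [59, 59, 62], [52, 52, 53], [36, 37, 37], [32, 33, 33]]
248.8 [534.7 147.2  54. ] [534.5 148.1  62. ] 0.93 lateral 0.05
249.4 [534.7 147.2  54. ] [534.4 148.9  62. ] 1.71 lateral 0.05
250 [534.7 147.2  54. ] [534.2 149.6  62. ] 2.49 lateral 0.05
250.6 [534.7 147.2  54. ] [534.1 150.4  62. ] 3.28 lateral 0.05
```

Request:
arm_command(increments=[0,24,0,40,0,0,24,0,90,0,0,24,0,140,0,0,24,0,172,0,0,24,0,188,0,0,24,0,195,0,0,24,0,195,0,1,24,0,195,0,1,24,0,195,0,1,24,0,195,0,1,24,0,195,0,1,24,0,195,0,1,22.5,0,195,0,1,21.5,0,195,0,1,21.5,0,195,0,1,21.5,0,195,0])

```text
time: 18.6
tool_pos: [554.3, 43.2, 64.5]
tcp_rot: [3.136, 0.0, -1.373]
contact_force: [-8.2, -3.6, 5.8]
grip_width: 45.0
```

Request:
arm_command(increments=[0,0,0,0,0,0,0,0,0,0,0,0,0,0,0,0,0,0,-15,0,0,0,0,-50,0,0,0,0,-105,0,0,0,0,-160,0,0,0,0,-195,0,0,-22,0,-195,0,0,-22,0,-195,0,0,-22,0,-195,0])

```text
time: 19.98
tool_pos: [552.2, 65.0, 259.8]
tcp_rot: [3.141, -0.0, -1.373]
contact_force: [-0.3, -0.2, -0.7]
grip_width: 91.9
```

```bash
cat > chk.py <<'E'
from h import *
import sys
o=sensors.get_obs();print(o['time'],o['tool_pos'],o['tcp_rot'][2],o['joint_positions'][5])
K,T=cam('wrist'); im=imaging.capture('wrist');cv2.imwrite(f'pics/{sys.argv[1]}.png',im)
h=cv2.cvtColor(im,cv2.COLOR_BGR2HSV);m=cv2.inRange(h,(18,120,90),(35,255,255))
n,l,st,ce=cv2.connectedComponentsWithStats(m); i=1+np.argmax(st[1:,4]);print(st[i],ce[i])
x=int(round((st[i,0]+st[i,0]+st[i,2])/2)); rd=cv2.inRange(h,(0,120,80),(8,255,255));rd[:, :x-5]=0;rd[:,x+6:]=0;y0=int(ce[i][1]);rd[:y0-6]=0;rd[y0+9:]=0
p=np.argwhere(rd);print('reddot',p.mean(0)[::-1] if len(p) else None)
ln=[]
for c in list(range(st[i,0]+4,x-10))+list(range(x+10,st[i,0]+st[i,2]-4)):
    r=np.where(l[:,c]==i)[0]
    if len(r): ln.append((c,r.mean()))
ln=np.array(ln);k=np.polyfit(ln[:,0],ln[:,1],1);print('line row at',x,np.polyval(k,x))
M=ray(K,T,(x,np.polyval(k,x)),54);print('mark',M.round(1))
a=y0-8;print(a,im[a:a+22,x,1].tolist(),im[a:a+22,x-1,1].tolist())
E
python3 chk.py w8
```

```text
19.975 [552.23952078  64.98008571 259.78106211] -1.3730839564024988 2.9233902239608467
[495 275  21  46 400] [507.965 301.605]
reddot NoneTraceback (most recent call last):
  File "chk.py", line 13, in <module>
    ln=np.array(ln);k=np.polyfit(ln[:,0],ln[:,1],1);print('line row at',x,np.polyval(k,x))
                                 ~~^^^^^
IndexError: too many indices for array: array is 1-dimensional, but 2 were indexed
```

```bash
python3 - <<'E'
from h import *
# saved w8 frame; pose as read just before capture
c=imaging.calibration('wrist');T=np.eye(4);T[:3,:3]=R.from_euler('xyz',[np.pi,0,-1.37308]).as_matrix();T[:3,3]=[552.24,64.98,259.78];T8=T@np.array(c['hand_eye'])
d=np.load('w7.npz')
for f,T in(('w7',d['T']),('w8',T8)):
    im=cv2.imread(f'pics/{f}.png');K=d['K'];h=cv2.cvtColor(im,cv2.COLOR_BGR2HSV)
    m=cv2.inRange(h,(18,120,90),(35,255,255));m[:225]=0;m[265:]=0;m[:,:285]=0;m[:,368:]=0
    w=[(x,np.where(m[:,x])[0].mean()) for x in list(range(308,317))+list(range(334,343)) if m[:,x].any()];w=np.array(w);k=np.polyfit(*w.T,1);r=np.polyval(k,325.4)
    print(f,'line row',r,len(w)); M=ray(K,T,(325.4,r),54);print('mark',M.round(1))
    for x in range(322,330):print(x,im[240:262,x,2].tolist())
    for q in(248.5,249,249.5,250,250.5):print(q,((ray(K,T,(325.4,q),62)-M)@[-.194,.981,0]).round(2),end=' ')
    print()
E
```

```text
w7 line row 244.99999999999997 18
mark [534.8 146.7  54. ]
322 [136, 201, 221, 220, 217, 218, 220, 222, 221, 196, 125, 68, 59, 59, 59, 55, 43, 35, 33, 34, 33, 34]
323 [163, 219, 222, 213, 197, 205, 211, 217, 220, 202, 140, 74, 61, 62, 61, 54, 41, 34, 32, 33, 32, 32]
324 [170, 220, 220, 204, 191, 197, 200, 209, 211, 175, 113, 68, 61, 62, 61, 52, 37, 33, 32, 33, 33, 33]
325 [173, 220, 216, 199, 196, 197, 198, 207, 200, 148, 85, 63, 62, 62, 62, 53, 37, 33, 33, 33, 34, 34]
326 [169, 220, 219, 209, 203, 199, 202, 213, 213, 179, 117, 69, 61, 61, 61, 53, 39, 34, 33, 34, 33, 33]
327 [153, 214, 223, 221, 216, 212, 214, 220, 221, 202, 139, 73, 60, 61, 60, 54, 40, 34, 33, 34, 34, 33]
328 [120, 188, 220, 223, 223, 222, 222, 223, 221, 191, 113, 63, 58, 59, 59, 54, 41, 34, 33, 32, 33, 33]
329 [76, 142, 193, 213, 222, 223, 223, 217, 201, 156, 79, 53, 54, 55, 56, 52, 43, 34, 31, 33, 32, 32]
248.5 1.07 249 1.72 249.5 2.37 250 3.02 250.5 3.68 
w8 line row 246.44589921990297 18
mark [534.3 149.1  54. ]
322 [59, 96, 172, 219, 223, 222, 220, 219, 221, 220, 197, 132, 71, 61, 60, 52, 39, 34, 33, 34, 32, 34]
323 [66, 127, 195, 222, 222, 216, 208, 207, 207, 199, 161, 97, 64, 60, 58, 49, 35, 33, 33, 32, 34, 32]
324 [73, 150, 213, 222, 219, 207, 199, 196, 179, 138, 96, 67, 62, 61, 57, 46, 34, 33, 34, 33, 31, 33]
325 [74, 155, 215, 223, 218, 205, 197, 195, 169, 110, 71, 62, 61, 62, 59, 48, 35, 32, 33, 32, 32, 33]
326 [70, 141, 206, 222, 219, 208, 200, 198, 191, 159, 105, 70, 62, 62, 59, 48, 35, 32, 33, 33, 31, 32]
327 [64, 120, 189, 221, 222, 218, 212, 212, 216, 207, 161, 100, 65, 61, 60, 52, 36, 31, 32, 34, 32, 33]
328 [55, 84, 153, 209, 222, 223, 222, 222, 223, 220, 192, 123, 68, 59, 59, 51, 37, 32, 32, 33, 33, 33]
329 [53, 61, 105, 165, 208, 221, 223, 223, 218, 202, 165, 104, 61, 55, 55, 50, 38, 33, 32, 33, 32, 34]
248.5 -0.85 249 -0.2 249.5 0.45 250 1.1 250.5 1.76
```

The mark is now within about 1 mm of the tip. Next I'll go back over the knob, rotating to yaw 2.589 to match the wing.

Request:
arm_command(increments=[0.5,40,0,0,0,0.5,80,1,0,-10,0.5,122,1,0,-20,0.5,122,1,0,-30,0.5,122,1,0,-40,0.5,122,1,0,-50,0.5,122,1,0,-60,0.5,122,1,0,-70,0.5,122,1,0,-80,0.5,122,1,0,-90,0.5,122,1,0,-100,0.5,122,1,0,-110,0.5,122,1,0,-120,0.5,122,1,0,-130,0.5,122,1,0,-140,0.5,122,1,0,-150,0.5,122,1,0,-160,0.5,122,1,0,-170])

```text
time: 22.28
tool_pos: [575.2, -55.2, 259.2]
tcp_rot: [-3.141, -0.0, 1.599]
contact_force: [0.3, -0.1, 0.1]
grip_width: 46.1
```

Request:
arm_command(increments=[0.5,0,0,0,-10,0.5,0,0,0,-20,0.5,0,0,0,-30,0.5,0,0,0,-40,0.5,0,0,0,-50,0.5,0,0,0,-57,0.5,0,0,0,-57,0.5,0,0,0,-57])

```text
time: 23.28
tool_pos: [575.3, -54.9, 259.5]
tcp_rot: [-3.141, -0.0, 2.586]
contact_force: [0.4, -0.1, 0.1]
grip_width: 45.9
```

```bash
python3 - <<'E'
from h import *
o=sensors.get_obs();print(o['time'],o['tool_pos'],o['tcp_rot'][2],o['joint_positions'][5])
K,T=cam('wrist');im=imaging.capture('wrist');cv2.imwrite('pics/w9.png',im);h=cv2.cvtColor(im,cv2.COLOR_BGR2HSV)
m=cv2.inRange(h,(6,150,120),(18,255,255));m[230:]=0
n,l,st,ce=cv2.connectedComponentsWithStats(m);i=1+np.argmax(st[1:,4]);print(st[i],ce[i])
cx,cy=ce[i].astype(int)
k=cv2.inRange(h,(0,0,0),(180,255,50));k[:cy]=0;k[232:]=0;k[:,:cx-45]=0;k[:,cx+46:]=0
n,l,s2,c2=cv2.connectedComponentsWithStats(k)
for j in range(1,n):
    if s2[j,4]>60: print('dark',s2[j],c2[j],ray(K,T,c2[j],106).round(1))
p=np.argwhere(m)[:,::-1].astype(np.float32);print(cv2.minAreaRect(p))
print('orange',ray(K,T,ce[i],106).round(1), 'expected', [575+29*np.cos(2.589),-55.5+29*np.sin(2.589)])
E
```

```text
23.275 [575.25806233 -54.85487741 259.45672419] 2.5856802695948318 -1.2425872961389957
[313 152  15  16 220] [319.80909091 159.51363636]
dark [314 169  13  10 109] [320.24770642 173.00917431] [561.9 -48.6 106. ]
dark [315 202  12  21 233] [320.47639485 212.33476395] [596.4 -70.  106. ]
((394.73516845703125, 105.380126953125), (19.779197692871094, 203.07830810546875), 53.90674591064453)
orange [550.4 -41.9 106. ] expected [np.float64(550.3161711697838), np.float64(-40.278022655364715)]
```

The wing angle matches (2.594) and the centre is off by about 2 mm. Correcting, descending and gripping.

Request:
arm_command(increments=[0.5,-1,-1.5,50,0,0.5,-1,-1.5,100,0,0.5,-1,-1.5,130,0,0.5,-1,-1.5,150,0,0.5,-1,-1.5,165,0,0.5,-1,-1.5,175,0,0.5,-1,-1.5,181,0,0.5,-1,-1.5,181,0,1,-1,-1.5,181,0,1,-1,-1.5,181,0,1,-1,-1.5,181,0,1,-1,-1.5,181,0,1,-1,-1.5,181,0])

```text
time: 24.95
tool_pos: [574.7, -56.6, 78.8]
tcp_rot: [-3.141, -0.001, 2.589]
contact_force: [-5.0, -2.8, 3.2]
grip_width: 14.1
```

Request:
arm_command(increments=[1,0,0,0,9,1,0,0,0,18,1,0,0,0,27,1,0,0,0,36,1,0,0,0,45,1,0,0,0,54,1,0,0,0,63,1,0,0,0,72,1,0,0,0,81,1,0,0,0,90,1,0,0,0,99,1,0,0,0,108,1,0,0,0,117,1,0,0,0,124,1,0,0,0,124])

```text
time: 26.82
tool_pos: [574.1, -56.6, 78.9]
tcp_rot: [-3.141, 0.002, 0.423]
contact_force: [-7.8, -2.2, 6.1]
grip_width: 13.8
```

```bash
python3 -c "
from h import *
o=sensors.get_obs();print(o['moment'],o['contact_force'],o['tcp_rot'])"
```

```text
[-0.47875438  1.24709491  0.02275425] [-7.81937976 -2.18385349  6.05969465] [-3.14066604e+00  2.47115282e-03  4.22874367e-01]
```

Request:
arm_command(increments=[1,0,0,0,3,1,0,0,0,6,1,0,0,0,8,1,0,0,0,10,1,0,0,0,10])

```text
time: 27.45
tool_pos: [574.1, -56.5, 78.9]
tcp_rot: [-3.141, 0.003, 0.25]
contact_force: [-7.3, -2.6, 6.0]
grip_width: 13.8
```

```bash
python3 -c "
from h import *
o=sensors.get_obs();print(o['time'],o['moment'],o['contact_force'],o['tcp_rot'],o['grip_width'])"
```

```text
27.45 [-0.40022024  1.28382807  0.11812645] [-7.33980495 -2.62177296  6.01513585] [-3.14107793e+00  2.71680259e-03  2.49705216e-01] 13.831493639336376
```

Request:
arm_command(increments=[1,0,0,0,3,1,0,0,0,6,1,0,0,0,6])

```text
time: 27.82
tool_pos: [574.2, -56.5, 78.9]
tcp_rot: [3.141, 0.003, 0.146]
contact_force: [-6.5, -2.0, 6.2]
grip_width: 14.5
```

```bash
python3 -c "
from h import *
o=sensors.get_obs();print(o['time'],o['moment'],o['contact_force'],o['tcp_rot'],o['grip_width'])"
```

```text
27.825 [-0.31141876  1.24981898  0.72563607] [-6.48659147 -1.97559074  6.18031848] [3.14148938e+00 2.66034777e-03 1.46197557e-01] 14.492039525483968
```

The moment jumped to 0.73 N m, so the knob is at its stop. Releasing and rising.

Request:
arm_command(increments=[0.5,0,0,0,0,0.5,0,0,0,0,0.5,0,0,0,0,0.5,0,0,-20,0,0.5,0,0,-60,0,0.5,0,0,-115,0,0.5,0,0,-170,0,0.5,0,0,-182,0,0.5,0,0,-182,0])

```text
time: 28.95
tool_pos: [575.6, -56.3, 260.9]
tcp_rot: [3.141, -0.001, 0.145]
contact_force: [-0.1, 0.5, 0.3]
grip_width: 46.0
```

```bash
python3 - <<'E'
from h import *
o=sensors.get_obs();print(o['time'],o['tool_pos'],o['tcp_rot'][2],o['joint_positions'])
K,T=cam('wrist');im=imaging.capture('wrist');cv2.imwrite('pics/w10.png',im);h=cv2.cvtColor(im,cv2.COLOR_BGR2HSV)
m=cv2.inRange(h,(6,150,120),(18,255,255));m[230:]=0;m[:,:280]=0;m[:,370:]=0
n,l,st,ce=cv2.connectedComponentsWithStats(m);i=1+np.argmax(st[1:,4]);cx,cy=ce[i].astype(int)
k=cv2.inRange(h,(0,0,0),(180,255,50));k[:190]=0;k[235:]=0;k[:,:cx-30]=0;k[:,cx+31:]=0
n,l,s2,c2=cv2.connectedComponentsWithStats(k);j=1+np.argmax(s2[1:,4])
a,b=ray(K,T,ce[i],106),ray(K,T,c2[j],106);print(a,b,'wing angle',np.arctan2(*(a-b)[1::-1]),s2[j])
y=cv2.inRange(h,(18,120,90),(35,255,255));y[240:]=0;y[:,230:]=0
p=np.argwhere(y)
if len(p): print('yellow n',len(p),p.mean(0)[::-1],ray(K,T,p.mean(0)[::-1],54))
E
```

```text
28.95 [575.55336888 -56.30266054 260.90781581] 0.14501533836066582 [-2.30121238e-01  4.18127436e-01  1.31299414e+00  1.99782785e-04
  1.40930025e+00  1.19562788e+00]
[604.98516811 -49.97955276 106.        ] [551.52239081 -60.58869183 106.        ] wing angle 0.19589485055902162 [319 202  12  21 220]
yellow n 280 [143.15714286 187.31071429] [535.7083772 150.060001   54.       ]
```

The wing now lies at 0.196 rad, the same as the jig yaw, so the clamp reads about 0. Final check of mark and tip from the earlier viewpoint.

Request:
arm_command(increments=[0.5,0,0,0,10,0.5,0,0,0,20,0.5,0,0,0,30,0.5,0,0,0,40,0.5,0,0,0,50,0.5,0,0,0,60,0.5,0,0,0,70,0.5,-1,-30,1,80,0.5,-3,-70,1,87,0.5,-5,-110,1,87,0.5,-5,-123,1,87,0.5,-5,-123,1,87,0.5,-5,-123,1,87])

```text
time: 30.62
tool_pos: [552.8, 63.6, 259.1]
tcp_rot: [3.141, -0.0, -1.374]
contact_force: [0.9, -0.1, 0.4]
grip_width: 45.8
```

```bash
python3 - <<'E'
from h import *
o=sensors.get_obs();print(o['time'],o['tool_pos'],o['tcp_rot'][2])
K,T=cam('wrist');im=imaging.capture('wrist');cv2.imwrite('pics/w11.png',im);h=cv2.cvtColor(im,cv2.COLOR_BGR2HSV)
m=cv2.inRange(h,(18,120,90),(35,255,255));m[:225]=0;m[265:]=0;m[:,:285]=0;m[:,368:]=0
w=np.array([(x,np.where(m[:,x])[0].mean()) for x in list(range(308,317))+list(range(334,343)) if m[:,x].any()]);k=np.polyfit(*w.T,1);r=np.polyval(k,325.4)
M=ray(K,T,(325.4,r),54);print('row',r,'mark',M.round(1))
for x in range(322,330):print(x,im[240:262,x,2].tolist())
for q in(248.5,249,249.5,250):print(q,((ray(K,T,(325.4,q),62)-M)@[-.194,.981,0]).round(2),end=' ')
cv2.imwrite('pics/w11c.png',cv2.resize(im[200:280,265:385],None,fx=6,fy=6,interpolation=cv2.INTER_CUBIC))
E
```

```text
30.625 [552.80150019  63.59369525 259.05010766] -1.3742696116707558
row 248.99999999999994 mark [534.1 150.7  54. ]
322 [59, 58, 60, 78, 147, 213, 230, 231, 229, 228, 229, 225, 199, 134, 74, 63, 61, 50, 38, 36, 35, 36]
323 [58, 58, 62, 103, 183, 228, 232, 228, 221, 218, 213, 191, 142, 86, 67, 64, 58, 43, 36, 36, 35, 35]
324 [58, 57, 67, 121, 197, 230, 230, 222, 212, 199, 165, 117, 81, 67, 66, 66, 58, 43, 37, 35, 35, 34]
325 [57, 57, 67, 124, 200, 230, 229, 220, 209, 188, 138, 82, 67, 66, 66, 66, 58, 42, 35, 35, 36, 36]
326 [57, 55, 64, 116, 194, 229, 230, 223, 213, 200, 164, 110, 76, 66, 65, 65, 58, 44, 36, 34, 35, 35]
327 [57, 57, 60, 93, 172, 224, 231, 228, 222, 217, 207, 176, 127, 77, 65, 64, 58, 45, 36, 36, 35, 35]
328 [56, 56, 57, 72, 137, 206, 229, 232, 230, 229, 228, 221, 181, 105, 67, 63, 58, 48, 36, 35, 36, 36]
329 [56, 56, 57, 60, 93, 164, 218, 229, 231, 231, 230, 224, 188, 112, 65, 59, 57, 48, 38, 36, 35, 35]
248.5 -4.25 249 -3.6 249.5 -2.95 250 -2.3
```

View pics/w11c.png

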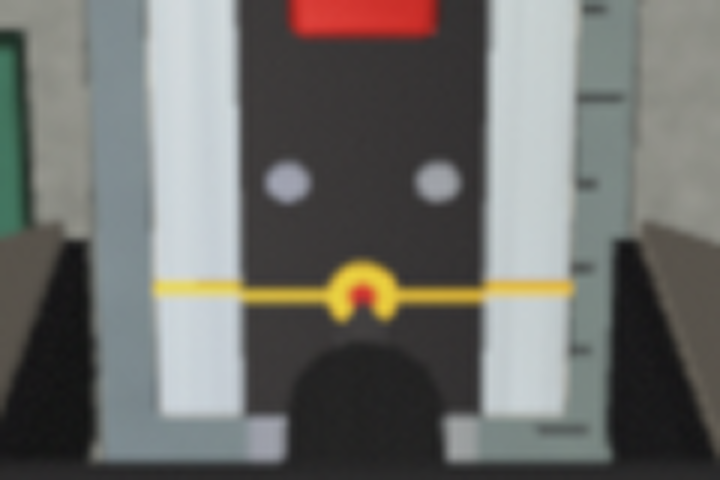

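The last image shows the dot at about row 249.2 and the nib's near edge at about 250.2, touching the red centre. The carriage may have crept about 1 mm while the knob was tightened. I'll cross-check using the chuck rim (r 14 mm at z 106).

```bash
python3 - <<'E'
from h import *
c=imaging.calibration('wrist');K=np.load('w7.npz')['K'];u=np.array([-.194,.981,0])
def TT(p,yaw):
    T=np.eye(4);T[:3,:3]=R.from_euler('xyz',[np.pi,0,yaw]).as_matrix();T[:3,3]=p;return T@np.array(c['hand_eye'])
for n,T,rim,nib,mark in(('w7',np.load('w7.npz')['T'],255.6,249.2,245.2),('w8',TT([552.24,64.98,259.78],-1.37308),255.2,248.7,246.6),('w11',TT([552.80,63.59,259.05],-1.37427),256.8,250.15,249.1)):
    f=lambda r,z:ray(K,T,(325.4,r),z)@u
    print(n,'mark',f(mark,54).round(2),'nib edge',f(nib,62).round(2),'axis from chuck',(f(rim,106)+14).round(2))
E
```

```text
w7 mark 40.4 nib edge 42.11 axis from chuck 43.66
w8 mark 42.81 nib edge 42.02 axis from chuck 43.74
w11 mark 44.34 nib edge 42.11 axis from chuck 43.77
```

The axis is at 43.7 and the mark at 44.3 along the rail, so the error is about 0.6 mm. Handing in.

```bash
python3 -c "
from plant import ticket
print(ticket.close_job())"
```

```text
the job is handed in; nothing more can be done
None
```

The carriage's yellow mark now sits under the punch tip, about 0.6 mm past it along the rail, and the carriage is locked there. I handed the job in at about 31 s of the 72 s, with the gripper raised clear and touching nothing.

**What I did:** I unscrewed the wing knob by about 2.3 rad in one grasp. I then slid the carriage about 150 mm by the heel, looked, and corrected by 2.5 mm. Finally I screwed the knob back until it hit its stop and let go.

**Last checks:**
- **Knob:** The turning moment jumped to 0.73 N m at the end of tightening. The wing then lay at 0.196 rad, in line with the jig, so I took it as fully tight. I did not push on the carriage to test the lock.
- **Mark:** The 0.6 mm comes from finding the punch axis from the chuck rim. The near edge of the nib alone reads about 2 mm short of the mark, which fits if the nib is about 1.6 mm in radius.
- **Creep:** The carriage seems to have moved about 1.5 mm while I tightened the knob. I left it, because the result was still close.
- **Other objects:** Contact forces at every reading stayed below about 20 N. The tool made no contact with the punch stand, and I did not go near the gauge, the hammer or the spacers.

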